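Unlock the lathe-accessory drawer: swing up its locked stay

TASK

Two plywood cases stand on the workshop bench, each locked by a steel stay hinged beside its lid hinge. Unlock the case that has a drawer: lift its stay, which has a round grip near the free end, and swing it up about its hinge until it stands upright, then let go. Leave the stay of the plain box without a drawer lying down as it is.

Things in the scene. Friction and masses are not known exactly. Their poses are not given: they have to be found in the camera images.
- lock_stay (a joint): Angle (rad) of the steel stay on the case that has a drawer: 0 level and locked, grows as its free end swings up, 1.57 upright, stop at 1.70. Stiff hinge: it stays where it is left; lifting at the grip takes 1 to 3 N. A flat bar 12 mm wide, 6 thick, 177 long, 15 mm above the lid, from the case's rear to its front, 50 mm off its middle; beyond the grip the end bends 45 mm down over the drawer front.
- lock_stay_grip (a point): Centre of that stay's grip: a dark steel cylinder 22 mm in diameter, 20 mm long, on the bar near its free end; its axis (the point's y) is level and square to the bar. Jaws closing along y take its flat ends; it can pivot between them. Down, it is 142 mm above the bench, 30 above the lid; nothing else stands within 40 mm to either side (a 26 mm high lid handle is 75 mm off). Moves with the stay.
- lock_stay_pivot (a point): Point on that stay's hinge axis, by the lid hinge at the case's rear (the robot's side), 130 mm above the bench. The grip swings about it at 155.5 mm radius in the upright plane through both points, up and back towards the robot; upright, it is 285 mm above the bench. The case is fixed, 170 mm deep, 200 wide, 112 high; its front (drawer with black bar handle) faces away from the robot.
- box_stay (a joint): Angle (rad) of the like stay on the plain box, a fixed plywood case of the same size with no drawer and no handle on its front: 0 lying down. To be left down. The two cases stand side by side, either one on the left, each turned up to 0.3 rad.

How it is judged:
At the end, for the whole second after the job is handed in: The drawer case's stay stands upright (raised past 1.25 rad, that is within 18 degrees of upright or leaning back on its stop), at rest; the plain box's stay still lies down (below 0.2 rad) (value of joint lock_stay above 1.25 rad and velocity of joint lock_stay between -0.1 and 0.1 rad/s and value of joint box_stay below 0.2 rad); the robot touches nothing.
It fails at once if the plain box's stay is lifted (past 0.2 rad) (value of joint box_stay above 0.2 rad).
It also fails if it takes over 35 s, if anything falls off the work surface, if the arm or the gripper's body presses on something with over 40 N, if the wrist force passes 120 N, or if a joint passes its speed limit or range.

ROBOT

A 6-joint arm with a two-finger parallel gripper is mounted at the origin on the work surface. World frame = base frame: x ahead of the robot, y to its left, z up, the work surface at z = 0. Lengths are in m, angles in rad, forces in N, time in s.
With the tool pointing down it reaches from about 0.25 to 0.775 m from the base axis. Payload 4 kg.
Tool frame: the origin (TCP) lies at the very end of the fingers, on their centre line; the grasp point (between the pads) lies 19 mm behind it; y points along the fingers, x is the direction in which the jaws open and shut, and the axes are right-handed (so a half turn about y gives the same grasp; the last joint's range is limited). The gripper opens to 94 mm and grips with 3 to 60 N. Pads are 16 mm wide; open, the fingers measure 119 mm over their backs; the gripper's body (75 mm by 177 mm) begins 78 mm behind the grasp point.
Start: joints at [1.127, 0.087, 1.371, -0, 1.684, -0.103], TCP at [0.184, 0.518, 0.206] pointing down, gripper open.
Joint ranges: [-3.1, 3.1], [-0.76, 2.03], [0.27, 2.55], [-1.08, 4.22], [0.17, 2.65], [-2.57, 2.57]. Speed limits (rad/s): [2.79, 2.79, 3.14, 3.14, 3.14, 3.14].

INTERFACE

Orientations are given as [roll, pitch, yaw] about the fixed x, y, z axes, in that order (R = Rz(yaw) Ry(pitch) Rx(roll)).
In Python, from bench import robot gives the robot as it stands.
- The arm moves only by the shell command python3 -m handwheel 'ROWS' [OPENING]. ROWS is JSON, a list of rows, each an object with "delta_pos": the shift along the tool's x, y, z in mm, a list of three; "yaw": the turn about the tool's y in rad. A call has 1 to 12 rows; each row is the pose to reach, as a shift and turn from the pose commanded when the call began, along the tool's axes at that moment; what a row does not reach only later rows make up. A row lasts 1/10 s, in which the tool goes at most 50 mm and 8.59 degrees, less where a joint would pass 70% of its speed; a pose out of reach is approached as far as the arm can. A call with a gripper value outside its range is refused whole. OPENING is the closure in counts, from 0 (fully open) to 255 (shut), set as the call begins (- or left out, the last holds). The fingers move at their own pace and stop on an object; the grip force is fixed at half the most. Time passes only in rows, so rows that repeat a pose let the fingers close. It gives the time, the measured TCP pose, the force and the opening at its end, in the units of the state.
- robot.get_obs(): the state, without advancing time (a new reading comes with each control period).
- robot.snapshot(name): name is "scene" or "top"; returns a dict with "image" (480x640x3 uint8, red, green, blue), "fx", "fy", "cx", "cy" (pixels), "rvec" (rotation vector, rad) and "tvec" (3), from world to camera coordinates, as OpenCV has them. Camera axes: x right, y down, z forward; pixel columns grow to the right and rows downward; lengths in m; the calibration is good to about 2 mm. A picture is of the moment at which its call begins. There is no depth.
- robot.close_job(): hands the job in, once; it reports no verdict.
The state is a dict: "time": time; "joint_positions": joint angles; "qvel": joint speeds; "joint_torque": joint torques, N m; "tool_pos": TCP position; "ee_rot": TCP orientation; "wrist_force": force on the tool from outside, world axes, zero at the start; "wrist_torque": the same for the moment, N m; "width": finger opening in m.
Only numpy, scipy, OpenCV 4.12 (cv2) and the standard library are available. Lean on these libraries where they do the work, as an engineer would, in place of code of your own. Each camera call takes 0.05 s, during which the arm holds its last target.

## Working session

There is one attempt and no reset: what is moved stays moved. The work goes in short steps, Python scripts to look and compute and a shell command to move; the robot and the scene stay as the last step left them, time stands still between calls to the robot, and variables do not carry over. Pictures are saved under pics/ and viewed, and the job is handed in when it is done.

```bash
mkdir -p pics; ls; python3 - <<'E'
from bench import robot
import cv2,numpy as np,pickle
o=robot.get_obs()
for k in o: print(k,np.round(o[k],4))
for n in("scene","top"):
    s=robot.snapshot(n); cv2.imwrite(f"pics/{n}0.png",s["image"][:,:,::-1]); pickle.dump(s,open(f"{n}.pkl","wb"))
    print(n,s["fx"],s["fy"],s["cx"],s["cy"],s["rvec"],s["tvec"])
E
```

```text
pics
time 0.0
joint_positions [ 1.1269  0.088   1.3722  0.      1.6836 -0.1031]
qvel [-0.0011  0.0024 -0.0004 -0.0008 -0.0012  0.0005]
joint_torque [ 6.00000e-04 -3.40165e+01 -3.02433e+01  7.16000e-02  3.27000e-02
 -2.00000e-04]
tool_pos [0.1836 0.5179 0.2043]
ee_rot [-1.5706  0.0022  1.23  ]
wrist_force [0.2775 0.3991 0.4332]
wrist_torque [ 0.002  -0.0064  0.0353]
width 0.094
scene 578.1133822702012 578.1133822702012 311.0490183766347 238.1805745789199 [ 2.24557444  1.25451992 -0.4184455 ] [-0.24465519 -0.28184508  1.2157575 ]
top 549.8575733086469 549.8575733086469 320.4767654174059 241.04123702882484 [ 2.20869949 -2.18355293  0.12844899] [-0.08737506  0.57779817  0.86855352]
```

View pics/scene0.png

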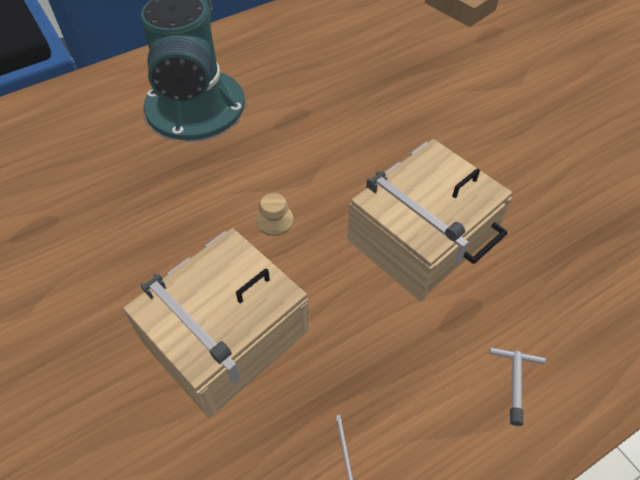

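View pics/top0.png

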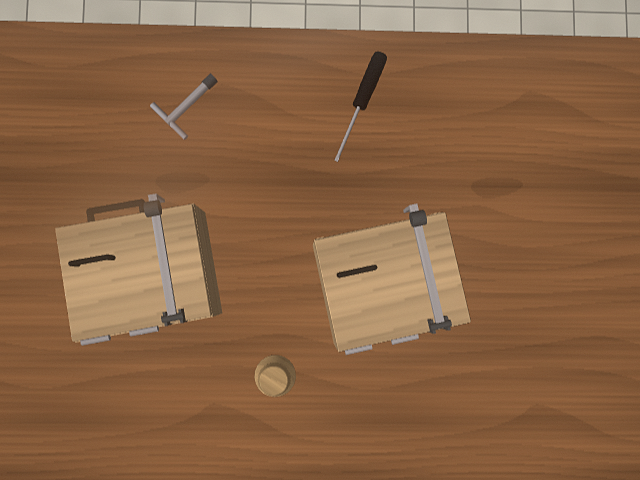

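The drawer case, with a black bar handle on its front, is on the left in the top view: grip at about (152,208), pivot at about (173,317). In the scene view it is on the right: grip (455,231), pivot (377,182). The plain box has no front handle. Next I'll refine these points by mask and triangulate them.

```bash
cat > h.py <<'E'
import cv2,numpy as np,pickle
def load(n): return pickle.load(open(f"{n}.pkl","rb"))
def K(s): return np.array([[s["fx"],0,s["cx"]],[0,s["fy"],s["cy"]],[0,0,1.]])
def P(s): return K(s)@np.c_[cv2.Rodrigues(np.array(s["rvec"]))[0],np.array(s["tvec"]).reshape(3)]
def plane(s,uv,z):
    R=cv2.Rodrigues(np.array(s["rvec"]))[0];t=np.array(s["tvec"]).reshape(3)
    c=-R.T@t; d=R.T@np.linalg.inv(K(s))@np.r_[uv,1]; return c+d*(z-c[2])/d[2]
def dark(s,uv,r=16):
    u,v=map(int,uv); im=s["image"][v-r:v+r,u-r:u+r].astype(int)
    m=((im.max(2)<105)&(im.max(2)-im.min(2)<25)).astype(np.uint8)
    n,l,st,c=cv2.connectedComponentsWithStats(m)
    i=1+np.argmax(st[1:,4]); return c[i]+[u-r,v-r],st[i]
E
python3 - <<'E'
from h import *
S,T=load("scene"),load("top")
big=[]
for s,n,c in((S,"s",(455,231)),(T,"t",(152,208))):
    big.append(cv2.resize(s["image"][c[1]-20:c[1]+20,c[0]-20:c[0]+20],(380,380),interpolation=0))
cv2.imwrite("pics/z.png",np.hstack(big)[:,:,::-1])
for nm,a,b,z in(("grip",(455,231),(152,208),.142),("pivot",(377,182),(173,317),.130)):
    ua,sa=dark(S,a);ub,sb=dark(T,b)
    X=cv2.triangulatePoints(P(S),P(T),ua.reshape(2,1),ub.reshape(2,1)).ravel();X=X[:3]/X[3]
    print(nm,ua,sa,ub,sb,X,plane(S,ua,z),plane(T,ub,z))
E
```

```text
grip [454.54651163 231.58527132] [  5   7  21  25 258] [153.4125 212.85  ] [ 9 16 17 11 80] [0.60814064 0.16246761 0.1323099 ] [0.61334327 0.1581033  0.142     ] [0.60579672 0.15816771 0.142     ]
pivot [374.58757062 181.23728814] [  6   5  20  22 177] [173.23255814 317.14418605] [  4   8  26  17 215] [0.45878926 0.12928467 0.12071442] [0.46449114 0.122425   0.13      ] [0.46021691 0.12874317 0.13      ]
```

View pics/z.png

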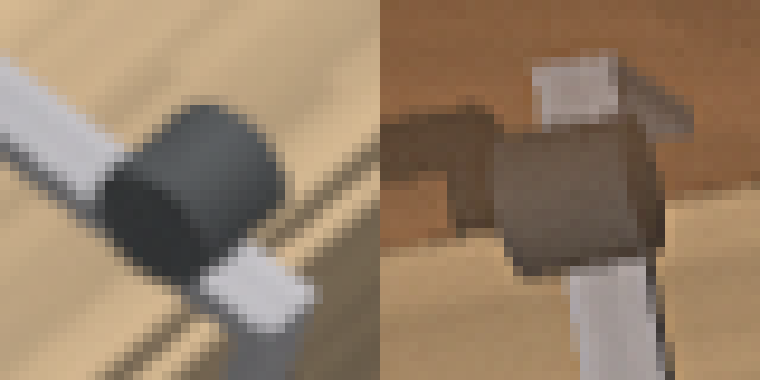

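The enlarged crops show the grip outline centred at about (455.3,231.3) in the scene view and (152.6,208.8) in the top view. The top mask was incomplete, so I'll use these centres instead.

```bash
python3 - <<'E'
from h import *
S,T=load("scene"),load("top")
for a,b,z in(((455.0,231.3),(152.6,208.8),.142),):
    X=cv2.triangulatePoints(P(S),P(T),np.array(a).reshape(2,1),np.array(b).reshape(2,1)).ravel();print(X[:3]/X[3],plane(S,a,z),plane(T,b,z))
# bar direction in both views: bright low-saturation pixels between pivot and grip
for s,p,g in((S,(377,182),(455,231)),(T,(173,317),(152,208))):
    im=s["image"].astype(int); m=((im.max(2)-im.min(2)<32)&(im.min(2)>115)).astype(np.uint8)
    z=np.zeros_like(m); cv2.line(z,p,g,1,16); m&=z
    n,l,st,c=cv2.connectedComponentsWithStats(m); i=1+np.argmax(st[1:,4])
    pts=np.argwhere(l==i)[:,::-1].astype(np.float32)
    f=cv2.fitLine(pts,cv2.DIST_HUBER,0,.01,.01).ravel(); e=(pts-f[2:])@f[:2]
    q=[plane(s,f[2:]+f[:2]*t,.130) for t in(e.min(),e.max())]
    d=q[1]-q[0]; print(st[i],q,np.arctan2(d[1],d[0]) if d[0]>0 else np.arctan2(-d[1],-d[0]))
# case top edge hint: plain box's check
E
```

```text
[0.61199398 0.16040673 0.13941782] [0.61329029 0.15899095 0.142     ] [0.61150493 0.1594942  0.142     ]
[377 177  72  55 588] [array([0.46148899, 0.13075583, 0.13      ]), array([0.59804859, 0.15782039, 0.13      ])] 0.19565325647460147
[152 215  24 101 839] [array([0.60360691, 0.15885309, 0.13      ]), array([0.46396162, 0.13142557, 0.13      ])] 0.1939397859626032
```

```bash
cat > go.py <<'E'
import sys,numpy as np
from scipy.spatial.transform import Rotation as R
from bench import robot
def rel(target,yaw=None):
    o=robot.get_obs(); r=R.from_euler('xyz',o["ee_rot"])
    print("pos",np.round(o["tool_pos"],4),"rot",np.round(o["ee_rot"],3),"F",np.round(o["wrist_force"],1),"w",o["width"],"t",o["time"])
    for t in np.atleast_2d(target): print(np.round(r.inv().apply(t-o["tool_pos"])*1000,1))
    x=r.apply([1,0,0]); a=np.arctan2(x[1],x[0]); 
    if yaw is not None: print("yaw",-(yaw-a))
E
python3 -c "
from go import *
rel([[.612,.159,.205]],np.pi/2+.195)"
```

```text
pos [0.1837 0.5179 0.2044] rot [-1.571  0.002  1.23 ] F [ 0.5 -0.6  0.4] w 0.09424862287325407 t 0.1
[-1.951e+02 -3.000e-01 -5.237e+02]
yaw -0.5358357911475056
```

```bash
python3 -m handwheel '[{"delta_pos":[-8,0,-22],"yaw":-0.05},{"delta_pos":[-24,0,-65],"yaw":-0.1},{"delta_pos":[-40,0,-108],"yaw":-0.15},{"delta_pos":[-56,0,-151],"yaw":-0.2},{"delta_pos":[-72,0,-194],"yaw":-0.25},{"delta_pos":[-88,0,-237],"yaw":-0.3},{"delta_pos":[-104,0,-280],"yaw":-0.35},{"delta_pos":[-120,0,-323],"yaw":-0.4},{"delta_pos":[-136,0,-366],"yaw":-0.45},{"delta_pos":[-150,0,-403],"yaw":-0.5},{"delta_pos":[-158,0,-425],"yaw":-0.536},{"delta_pos":[-158,0,-425],"yaw":-0.536}]' 0
python3 -c "
from go import *
rel([[.612,.159,.205]],np.pi/2+.195)"
```

```text
time: 1.3
tool_pos: [0.5333, 0.2249, 0.2041]
ee_rot: [-1.569, 0.001, 1.762]
wrist_force: [0.3, 0.2, 0.2]
width: 0.0939
pos [0.5333 0.2249 0.2041] rot [-1.569e+00  1.000e-03  1.762e+00] F [0.3 0.2 0.2] w 0.09388272503655165 t 1.3
[-79.6  -0.9 -64.8]
yaw -0.004090042989992826
```

```bash
python3 -m handwheel '[{"delta_pos":[-20,0,-16],"yaw":0},{"delta_pos":[-50,0,-40],"yaw":0},{"delta_pos":[-70,0,-57],"yaw":0},{"delta_pos":[-79,0,-65],"yaw":0},{"delta_pos":[-79,0,-65],"yaw":0},{"delta_pos":[-79,0,-65],"yaw":0}]'
python3 - <<'E'
from go import *
from h import *
rel([[.612,.159,.128]],np.pi/2+.195)
a=[]
for n,c in(("scene",(455,231)),("top",(152,208))):
    s=robot.snapshot(n); a.append(cv2.resize(s["image"][c[1]-80:c[1]+80,c[0]-80:c[0]+80],(400,400)))
cv2.imwrite("pics/a.png",np.hstack(a)[:,:,::-1])
E
```

```text
time: 1.9
tool_pos: [0.6097, 0.1637, 0.2053]
ee_rot: [-1.57, -0.001, 1.767]
wrist_force: [-0.4, -0.1, -0.0]
width: 0.0941
pos [0.6097 0.1637 0.2053] rot [-1.570e+00 -1.000e-03  1.767e+00] F [-0.4 -0.1 -0. ] w 0.09410204114014291 t 1.9
[-5.1 77.3 -1.4]
yaw 0.0010680940325626942
```

View pics/a.png

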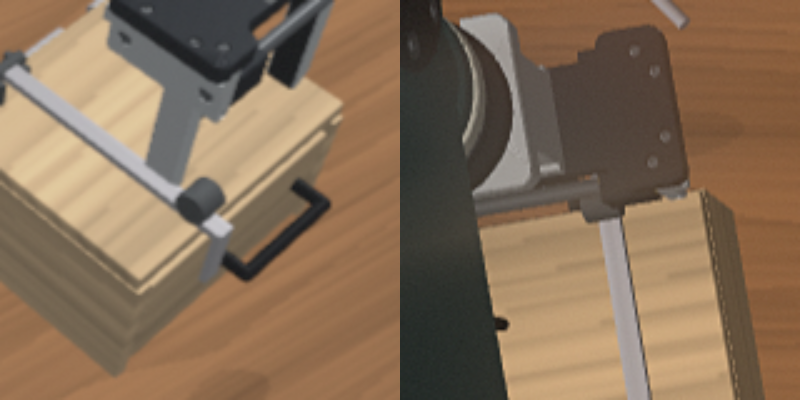

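```bash
python3 - <<'E'
from go import *
from h import *
rel([[.612,.159,.128]],np.pi/2+.195)
S=load("scene");T=load("top")
p=np.array([.6097,.1637,.2053]);d=np.array([-.195,.98,0])
for q in(p,p+.053*d,p-.053*d):
  print([np.round((lambda v:v[:2]/v[2])(P(s)@np.r_[q,1])) for s in(S,T)])
E
```

```text
pos [0.6097 0.1639 0.2058] rot [-1.571e+00 -1.000e-03  1.768e+00] F [-0.1 -0.1  0.2] w 0.0939416025027554 t 2.0
[-5.3 77.8 -1.3]
yaw 0.001860783319820536
[array([465., 201.]), array([136., 203.])]
[array([489., 181.]), array([ 95., 211.])]
[array([440., 222.]), array([177., 196.])]
```

The views match the projected finger position (expected (440,222), seen at about (439,221)). Next I'll centre the jaws and descend around the grip.

```bash
python3 -m handwheel '[{"delta_pos":[-5,0,-1],"yaw":0},{"delta_pos":[-5,20,-1],"yaw":0},{"delta_pos":[-5,40,-1],"yaw":0},{"delta_pos":[-5,60,-1],"yaw":0},{"delta_pos":[-5,72,-1],"yaw":0},{"delta_pos":[-5,78,-1],"yaw":0},{"delta_pos":[-5,78,-1],"yaw":0},{"delta_pos":[-5,78,-1],"yaw":0}]'
python3 -m handwheel '[{"delta_pos":[0,0,0],"yaw":0},{"delta_pos":[0,0,0],"yaw":0},{"delta_pos":[0,0,0],"yaw":0},{"delta_pos":[0,0,0],"yaw":0},{"delta_pos":[0,0,0],"yaw":0},{"delta_pos":[0,0,0],"yaw":0},{"delta_pos":[0,0,0],"yaw":0},{"delta_pos":[0,0,0],"yaw":0},{"delta_pos":[0,0,0],"yaw":0},{"delta_pos":[0,0,0],"yaw":0}]' 255
python3 - <<'E'
from go import *
from h import *
rel([[.612,.159,.128]],np.pi/2+.195)
a=[]
for n,c in(("scene",(455,231)),("top",(152,208))):
    s=robot.snapshot(n); a.append(cv2.resize(s["image"][c[1]-80:c[1]+80,c[0]-80:c[0]+80],(400,400)))
cv2.imwrite("pics/b.png",np.hstack(a)[:,:,::-1])
E
```

```text
time: 2.8
tool_pos: [0.6131, 0.158, 0.1286]
ee_rot: [-1.573, -0.0, 1.766]
wrist_force: [0.1, -0.1, -0.2]
width: 0.0941
time: 3.8
tool_pos: [0.6123, 0.1596, 0.1274]
ee_rot: [-1.571, -0.004, 1.767]
wrist_force: [-0.2, 3.3, -0.1]
width: 0.0202
pos [0.6123 0.1596 0.1274] rot [-1.571 -0.004  1.767] F [-0.2  3.3 -0.1] w 0.020197453337749995 t 3.8
[-0.5 -0.6  0.4]
yaw 0.0009372430009364496
```

View pics/b.png

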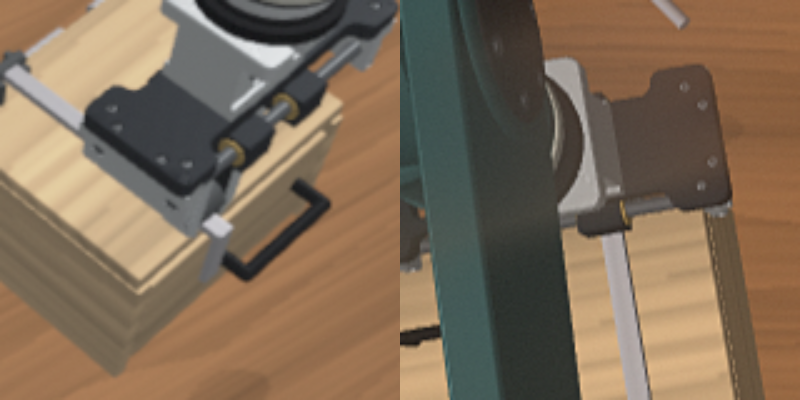

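Jaw opening is 20.2 mm on a 20 mm grip, so it is held. Now I'll work out the arc in tool axes (back = +z, up = -y).

```bash
python3 - <<'E'
import numpy as np
f=lambda t:np.array([-(np.sin(t+.077)-np.sin(.077)),np.cos(.077)-np.cos(t+.077)])*155.5
for b,ts in((0,np.arange(1,13)*.065),(.78,.78+np.arange(1,13)*.065)):
    for t in ts: print(round(t,3),np.round(f(t)-f(b),1))
E
```

```text
0.065 [-10.    1.1]
0.13 [-20.    2.9]
0.195 [-29.8   5.3]
0.26 [-39.5   8.3]
0.325 [-48.9  11.9]
0.39 [-58.   16.2]
0.455 [-66.9  21. ]
0.52 [-75.5  26.4]
0.585 [-83.6  32.4]
0.65 [-91.4  38.9]
0.715 [-98.7  45.8]
0.78 [-105.6   53.2]
0.845 [-6.4  7.8]
0.91 [-12.2  16.1]
0.975 [-17.5  24.7]
1.04 [-22.2  33.6]
1.105 [-26.4  42.9]
1.17 [-29.9  52.3]
1.235 [-32.8  62. ]
1.3 [-35.   71.9]
1.365 [-36.7  81.8]
1.43 [-37.6  91.9]
1.495 [-38. 102.]
1.56 [-37.6 112.1]
```

```bash
python3 -m handwheel '[{"delta_pos":[0,-10,1],"yaw":0},{"delta_pos":[0,-20,3],"yaw":0},{"delta_pos":[0,-30,5],"yaw":0},{"delta_pos":[0,-39.5,8],"yaw":0},{"delta_pos":[0,-49,12],"yaw":0},{"delta_pos":[0,-58,16],"yaw":0},{"delta_pos":[0,-67,21],"yaw":0},{"delta_pos":[0,-75.5,26.5],"yaw":0},{"delta_pos":[0,-83.5,32.5],"yaw":0},{"delta_pos":[0,-91.5,39],"yaw":0},{"delta_pos":[0,-98.5,46],"yaw":0},{"delta_pos":[0,-105.5,53],"yaw":0}]'
python3 - <<'E'
from go import *
from h import *
rel([[.46,.129,.285]],np.pi/2+.195)
a=[]
for n,c in(("scene",(440,200)),("top",(152,240))):
    s=robot.snapshot(n); a.append(cv2.resize(s["image"][c[1]-100:c[1]+100,c[0]-100:c[0]+100],(400,400)))
cv2.imwrite("pics/c.png",np.hstack(a)[:,:,::-1])
E
```

```text
time: 5.1
tool_pos: [0.5597, 0.1492, 0.2315]
ee_rot: [-1.569, -0.003, 1.768]
wrist_force: [0.0, 5.7, -5.3]
width: 0.0195
pos [0.5597 0.1492 0.2315] rot [-1.569 -0.003  1.768] F [ 0.   5.7 -5.3] w 0.019473850968741657 t 5.1
[-1.000e-01 -5.330e+01  1.019e+02]
yaw 0.001998342275914
```

View pics/c.png

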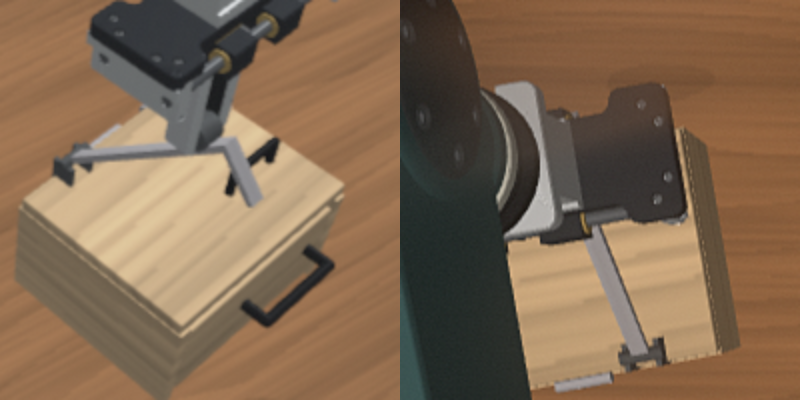

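The stay is coming up in the jaws, about halfway, with low forces. I'll continue the arc.

```bash
python3 -m handwheel '[{"delta_pos":[0,-6.5,8],"yaw":0},{"delta_pos":[0,-12,16],"yaw":0},{"delta_pos":[0,-17.5,24.5],"yaw":0},{"delta_pos":[1,-22,33.5],"yaw":0},{"delta_pos":[1,-26.5,43],"yaw":0},{"delta_pos":[1,-30,52.5],"yaw":0},{"delta_pos":[1,-33,62],"yaw":0},{"delta_pos":[1,-35,72],"yaw":0},{"delta_pos":[1,-36.5,82],"yaw":0},{"delta_pos":[1,-37.5,92],"yaw":0},{"delta_pos":[1,-38,102],"yaw":0},{"delta_pos":[1,-37.5,112],"yaw":0}]'
python3 - <<'E'
from go import *
from h import *
rel([[.448,.127,.271]],np.pi/2+.195)
a=[]
for n,c in(("scene",(410,170)),("top",(152,280))):
    s=robot.snapshot(n); a.append(cv2.resize(s["image"][c[1]-100:c[1]+100,c[0]-100:c[0]+100],(400,400)))
cv2.imwrite("pics/d.png",np.hstack(a)[:,:,::-1])
E
```

```text
time: 6.4
tool_pos: [0.4509, 0.1279, 0.2719]
ee_rot: [-1.576, -0.002, 1.767]
wrist_force: [2.2, 6.3, 1.0]
width: 0.0198
pos [0.4509 0.1279 0.2719] rot [-1.576 -0.002  1.767] F [2.2 6.3 1. ] w 0.019792655470228206 t 6.4
[-0.3  0.9  3. ]
yaw 0.001368923149689838
```

View pics/d.png

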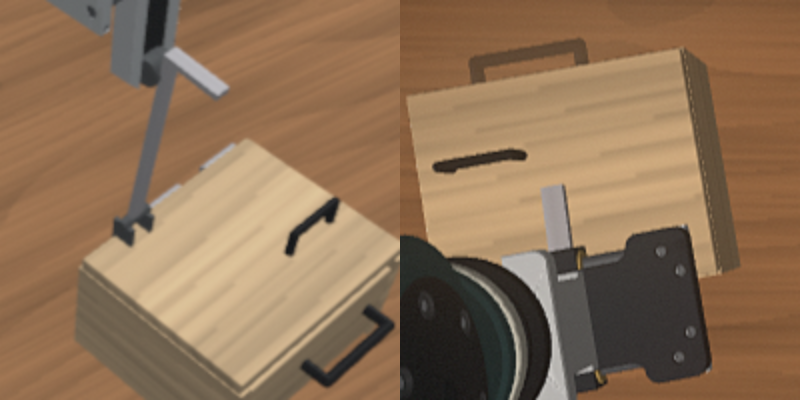

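The stay is upright in the jaws. Next I'll release it, let the fingers open, then retreat straight up.

```bash
python3 -m handwheel '[{"delta_pos":[0,0,0],"yaw":0},{"delta_pos":[0,0,0],"yaw":0},{"delta_pos":[0,0,0],"yaw":0},{"delta_pos":[0,0,0],"yaw":0},{"delta_pos":[0,0,0],"yaw":0},{"delta_pos":[0,0,0],"yaw":0},{"delta_pos":[0,0,0],"yaw":0},{"delta_pos":[0,0,0],"yaw":0},{"delta_pos":[0,0,0],"yaw":0},{"delta_pos":[0,0,0],"yaw":0}]' 0
python3 -m handwheel '[{"delta_pos":[0,-10,0],"yaw":0},{"delta_pos":[0,-25,0],"yaw":0},{"delta_pos":[0,-40,0],"yaw":0},{"delta_pos":[0,-55,0],"yaw":0},{"delta_pos":[0,-70,0],"yaw":0},{"delta_pos":[0,-85,0],"yaw":0},{"delta_pos":[0,-100,0],"yaw":0},{"delta_pos":[0,-110,0],"yaw":0},{"delta_pos":[0,-110,0],"yaw":0},{"delta_pos":[0,-110,0],"yaw":0}]'
python3 - <<'E'
from go import *
from h import *
rel([[.448,.127,.271]],np.pi/2+.195)
for n in("scene","top"):
    s=robot.snapshot(n); cv2.imwrite(f"pics/{n}_e.png",s["image"][:,:,::-1])
E
```

```text
time: 7.5
tool_pos: [0.4506, 0.1268, 0.2705]
ee_rot: [-1.571, -0.0, 1.766]
wrist_force: [-0.0, 0.9, 0.7]
width: 0.0933
time: 8.5
tool_pos: [0.4506, 0.1268, 0.3804]
ee_rot: [-1.571, -0.0, 1.766]
wrist_force: [-0.2, -0.1, -0.2]
width: 0.0947
pos [0.4506 0.1268 0.3804] rot [-1.571 -0.     1.766] F [-0.2 -0.1 -0.2] w 0.09468005744977023 t 8.5
[  0.7 109.4   2.5]
yaw 0.00018829496565797577
```

View pics/scene_e.png

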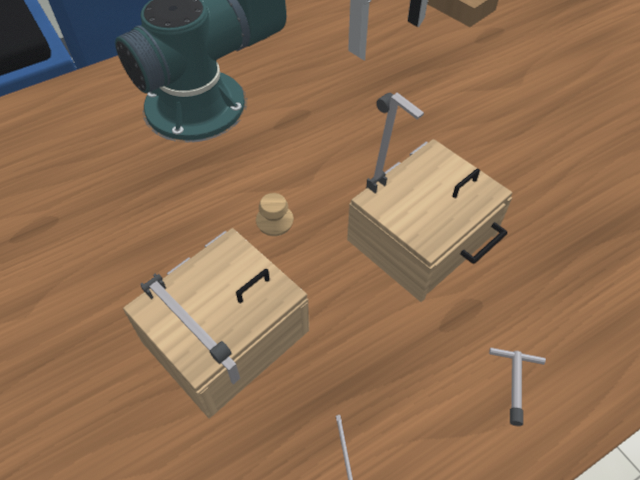

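View pics/top_e.png

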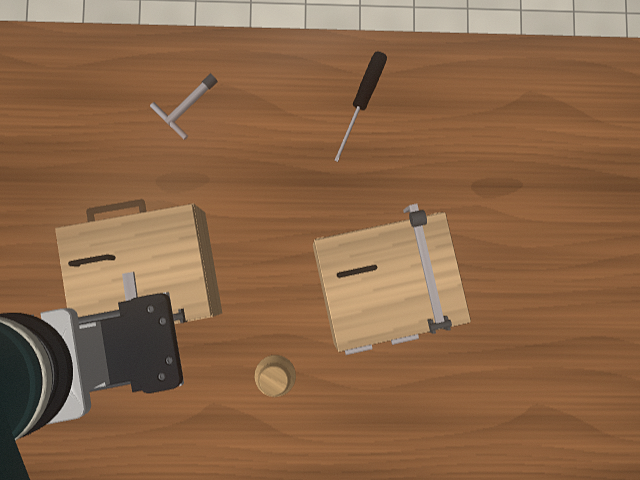

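The drawer case's stay stands up: grip at about (385,103) above the pivot at (377,182) in the scene view. The fingers are well clear of it, and the plain box's stay is unchanged. One quick angle check, then I'll hand in.

```bash
python3 - <<'E'
from h import *
from bench import robot
S=load("scene")
for t in(1.25,1.4,1.5,1.57,1.7):
    a=t+.077; q=np.r_[.460+.1555*np.cos(a)*.98,.129+.1555*np.cos(a)*.194,.130+.1555*np.sin(a),1]
    v=P(S)@q; print(t,np.round(v[:2]/v[2],1))
s=robot.snapshot("scene"); print(dark(s,(385,103)))
print(robot.get_obs()["wrist_force"])
robot.close_job()
E
```

```text
1.25 [405.6 118.1]
1.4 [393.3 107.4]
1.5 [384.9 101.4]
1.57 [379.1  97.8]
1.7 [368.5  92.4]
(array([387.39031339, 105.11396011]), array([  8,   6,  24,  26, 351], dtype=int32))
[0.50145072 0.14654079 0.26702976]
the job is handed in; nothing more can be done
```

The drawer case's stay now stands upright and is released, and the job is handed in, about 8.6 s into the 35 s allowed. `close_job` reported no verdict.

**What I did:** I found the drawer case by its black front handle and located the grip from both camera views. I gripped its flat ends (jaw opening 20.2 mm on a 20 mm grip). I then swung the stay up about its hinge in two moves, opened the jaws and retreated 110 mm straight up.

**Last checks:**
- **Stay angle:** the last picture puts the grip at about (387,105), which gives roughly 1.45 to 1.5 rad. This is a little under the 1.56 rad I commanded, but well above the required 1.25 rad.
- **Plain box:** its stay looks unchanged and still lies down.
- **Contact and forces:** the gripper is clear of the stay in the pictures and the wrist force is about 0. The highest wrist reading I saw was about 8 N, taken at the end of each move.

**Disagreements:**
- The first automatic mask missed part of the grip in the top view, so I re-measured it from an enlarged crop.
- The two camera views then put the grip within 2 mm of each other.

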